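# Feed tincture bottles through the gravity chute

### The arm

A 7-joint arm with a two-finger parallel gripper is mounted at the origin on a cart in front of the work surface, level with it; the furniture and walls round the work are solid. World frame = base frame: x ahead of the robot, y to its left, z up, the work surface at z = 0. Lengths are in m, angles in degrees, forces in N, time in s.
With the tool pointing down it reaches from about 0.425 to 0.875 m from the base axis. Payload 4.7 kg.
Tool frame: the origin (TCP) lies between the finger pads; the fingertips stand env.tip_reach ahead of it and the grasp point (between the pads) lies 2 mm behind it (env.tip_reach is the distance from the TCP to the fingertips, in m); z points along the fingers, y is the line along which they close (so a half turn about z gives the same grasp; the last joint's range is limited). The gripper opens to 87 mm and grips with 3 to 60 N. Pads are 19 mm wide; open, the fingers measure 117 mm over their backs; the gripper's body (75 mm by 190 mm) begins 51 mm behind the grasp point.
Start: joints at [76.209, 18.392, -4.016, 83.108, 1.295, 78.541, -3.26], TCP at [0.164, -0.629, 0.24] pointing down, gripper open.
Joint ranges: [-163.93, 163.93], [-17.29, 119.83], [-79.2, 71.16], [3.27, 140.29], [-89.18, 269.18], [5.43, 117.66], [-154.24, 154.24]. Speed limits (degrees/s): [147.25, 147.25, 180, 180, 180, 180, 180].

### API

Orientations are given as [roll, pitch, yaw] about the fixed x, y, z axes, in that order (R = Rz(yaw) Ry(pitch) Rx(roll)).
In Python, from cell import env, read_camera gives the robot as it stands. The module is installed in compiled form; this text tells all that it offers.
- The arm moves only by the shell command python3 -m handwheel FILE [FORCE], which reads ROWS from the file FILE. ROWS is a JSON list of rows, 1 to 8 of them, each written [[dx, dy, dz], turn, opening]: dx, dy, dz in m, then a turn about the tool's z in degrees, then the finger opening in m; each row is the pose to reach, as a shift and turn from the pose commanded when the command began, along the tool's axes at that moment; what a row does not reach only later rows make up. A row lasts 1/12 s, in which the tool goes at most 0.0417 m and 7.16 degrees, less where a joint would pass 70% of its speed; a pose out of reach is approached as far as the arm can. The fingers move at their own pace and stop on an object; FORCE is the grip in N (left out, the last holds). Time passes only in rows, so rows that do not move let the fingers close. It prints the time, the measured TCP pose, the force, the opening and the grip force at its end. Input that does not fit is refused with a message, and nothing moves.
- env.get_obs(): the state, without advancing time (a new reading comes with each control period).
- read_camera(name): name is "side" or "top"; returns a dict with "color" (420x560x3 uint8, blue, green, red), "fx", "fy", "cx", "cy" (pixels), "world_from_camera" (4x4, takes a point from camera to world coordinates). Camera axes: x right, y down, z forward; pixel columns grow to the right and rows downward; lengths in m; the calibration is good to about 2 mm. A picture is of the moment at which its call begins. There is no depth.
- env.sign_off(): hands the job in; it is judged then, once.
The state is a dict: "time_s": time; "qpos": joint angles; "joint_velocities": joint speeds; "effort": joint torques, N m; "tool_pos": TCP position; "tool_rot": TCP orientation; "force": force on the tool from outside, world axes, zero at the start; "wrist_torque": the same for the moment, N m; "grip_width": finger opening in m; "grasp_force": force on a finger pad.
Only numpy, scipy, OpenCV 4.12 (cv2) and the standard library are available. Lean on these libraries where they do the work, as an engineer would, in place of code of your own. Each camera call takes 0.05 s, during which the arm holds its last target. There are 200 camera calls.

### The job

Lay every loose brown tincture bottle across the white chute at its high end, cap to the green rail side, so that they all roll down and wait behind the closed gate. When all of them are waiting, pull the sprung red knob straight up to its stop and hold it there until every bottle has rolled into the tray below, then let the gate close again. In the end all bottles lie in the tray with their caps on the green side, and the calculator, pencil, marker and mug have been left alone.

Things in the scene. Friction and masses are not known exactly. Their poses are not given: they have to be found in the camera images.
- chute: bottle chute standing fixed on the counter, 152 wide (x) x 390 long (y) x 124 mm high at the gate frame. Origin on the counter under its middle; local y points up its slope (its high feeding end), -y to its low tray end; z up. Furniture: a drum 0.34 m tall beyond world x = 0.68 (y -0.22 to 0.04), tubs beyond x = 0.66 (y below -0.20), a curtain beyond x = 0.68 (y above 0.30).
- lane: the white sloping floor of the chute, 12 deg steep, 124 mm wide (134 above y = 0.15), side walls 28 mm high. Origin on the floor at the gate, mid-width; x across (-x: green rail side, +x: plain plywood side), y up the slope, z normal to it. Feeding end y = 0.13 to 0.203; waiting stretch y = 0 to 0.162 (four bottles side by side, across the lane); tray below the gate.
- tray (a point): middle of the tray's floor, at lane y = -0.092: the tray is the lane from y = -0.174 (end wall 30 mm high) to y = -0.010 and holds four bottles lying side by side
- rail (a point): upper end of the green rail, at lane (-0.0555, 0.127, 0.0375). From here down the rail overhangs the lane by 13 mm with 37.5 mm under it: a cap passes, a bottle body does not, so a bottle with its foot to the green side is stopped here and must be taken out. A bottle laid across the lane cap to the rail rolls down by itself to the gate or the bottle before it.
- feed (a point): point on the lane's floor surface, mid-width, at lane y = 0.172: set bottles down over it (let go with the bottle's underside up to 12 mm above the floor). Open above; behind it, at lane y = 0.203, stand two stops 26 mm high with a 66 mm gap between them, mid-width, for a finger
- gate (a joint): sprung gate plate (steel, 100 x 70 x 5 mm) that slides straight up (world z) in an aluminium frame: 0 = down, closed; 0.050 m = at its upper stop. A spring pushes it down, 1.5 N at the bottom and 4 N at the stop (plus 0.8 N weight); let go, it snaps shut. Bottles pass under it above about 0.040.
- knob (a point): centre of the red pull knob on top of the gate: upright cylinder 26 mm diameter, 30 mm high, moves up with the gate. The two aluminium cross bars of the frame (along the chute's x, 23 mm apart over all) end 35 mm below this point when the gate is closed.
- tincture_0: brown glass tincture bottle with a light cap, lying on its side on the counter at the start; 0.12 to 0.19 kg. Body 41 mm diameter from its foot to 104 mm, cap 29 mm diameter from there to 120 mm. Origin at the centre of its foot; its z axis runs from the foot to the cap. None when absent.
- tincture_0_mid (a point): point on the axis of tincture_0, 55 mm from the foot: near the centre of mass, where to grip it
- tincture_0_cap (a point): centre of the cap's top of tincture_0, 120 mm from the foot
- tincture_1: brown glass tincture bottle with a light cap, lying on its side on the counter at the start; 0.12 to 0.19 kg. Body 41 mm diameter from its foot to 104 mm, cap 29 mm diameter from there to 120 mm. Origin at the centre of its foot; its z axis runs from the foot to the cap. None when absent.
- tincture_1_mid (a point): point on the axis of tincture_1, 55 mm from the foot: near the centre of mass, where to grip it
- tincture_1_cap (a point): centre of the cap's top of tincture_1, 120 mm from the foot
- tincture_2: brown glass tincture bottle with a light cap, lying on its side in the black tray (floor 4 mm, rim 15 mm above the counter) at the start; 0.12 to 0.19 kg. Body 41 mm diameter from its foot to 104 mm, cap 29 mm diameter from there to 120 mm. Origin at the centre of its foot; its z axis runs from the foot to the cap. None when absent.
- tincture_2_mid (a point): point on the axis of tincture_2, 55 mm from the foot: near the centre of mass, where to grip it
- tincture_2_cap (a point): centre of the cap's top of tincture_2, 120 mm from the foot
- tincture_3: brown glass tincture bottle with a light cap, lying on its side in the black tray (floor 4 mm, rim 15 mm above the counter) at the start; 0.12 to 0.19 kg. Body 41 mm diameter from its foot to 104 mm, cap 29 mm diameter from there to 120 mm. Origin at the centre of its foot; its z axis runs from the foot to the cap. None when absent.
- tincture_3_mid (a point): point on the axis of tincture_3, 55 mm from the foot: near the centre of mass, where to grip it
- tincture_3_cap (a point): centre of the cap's top of tincture_3, 120 mm from the foot
- calculator: black pocket calculator, 120 x 74 x 15 mm, bystander; origin under its middle
- pencil: yellow pencil, 158 x 8 x 8 mm, bystander; origin under its middle
- marker_red: red felt marker, 132 x 17 x 16 mm, bystander; origin under its middle
- tea_mug: white tea mug, 82 mm wide, 91 mm high, behind the chute, bystander; origin at its base

How it is judged:
By the outcome, as a careful person would: the job done as asked, in the order asked, and still so for the second after the job is handed in, with the robot touching nothing.
Of tincture_0, tincture_1, tincture_2, tincture_3 only 3 to 4 are there at a start; the rules pass over those that are not, and their reading is None.
At some moment in a run one of tincture_0 may be knocked a few centimetres aside while the robot is not near it.
Once in a run the grip may slacken for a moment while it holds something.
It also fails if it takes over 210 s, if anything falls off the work surface, if the arm or the gripper's body presses on something with over 40 N, if the wrist force passes 120 N, or if a joint passes its speed limit or range.

## Working session

There is one attempt and no reset: what is moved stays moved. The work goes in short steps, Python scripts to look and compute and a shell command to move; the robot and the scene stay as the last step left them, time stands still between calls to the robot, and variables do not carry over. Pictures are saved under pics/ and viewed, at most 14 in all, crops included, and the job is handed in when it is done.

```bash
mkdir -p pics
python3 - <<'E'
from cell import env, read_camera
import cv2, numpy as np
print(env.get_obs(), env.tip_reach)
for n in("side","top"):
    c=read_camera(n); cv2.imwrite(f"pics/{n}0.png",cv2.resize(c["color"],(800,600)))
    print(n,c["fx"],c["fy"],c["cx"],c["cy"],np.round(c["world_from_camera"],4).tolist())
E
```

```text
{'time_s': 0.0, 'qpos': array([76.20857891, 18.4374273 , -4.01612479, 83.17564288,  1.29480359,
       78.54144077, -3.26007618]), 'joint_velocities': array([ 0.07228817, -0.07843714,  0.01149373, -0.03190605,  0.00038684,
        0.06182189,  0.07043673]), 'effort': array([ 1.04120318e-03, -4.91292572e+01, -4.03748788e-01, -3.12524307e+01,
       -6.40340103e-02,  4.37241001e-02,  1.74054326e-04]), 'tool_pos': array([ 0.16366236, -0.62850891,  0.23847358]), 'tool_rot': array([-1.79890726e+02,  5.48271059e-03,  1.46016399e+01]), 'force': array([ 0.34617962, -0.21569841,  0.84748276]), 'wrist_torque': array([-0.02377996, -0.01245214,  0.02037508]), 'grasp_force': 0.0, 'grip_width': 0.08717742977751625} 0.017
side 429.71896863623743 429.71896863623743 278.7720402640504 208.66196143421328 [[0.9995, 0.0187, -0.0237, 0.5669], [0.029, -0.3759, 0.9262, -1.0894], [0.0084, -0.9265, -0.3763, 0.5197], [0.0, 0.0, 0.0, 1.0]]
top 540.6593340756806 540.6593340756806 273.5621063717723 201.04936387458523 [[0.0142, -0.9901, 0.1396, 0.3498], [-0.9999, -0.0153, -0.0071, -0.0504], [0.0091, -0.1395, -0.9902, 1.4657], [0.0, 0.0, 0.0, 1.0]]
```

View pics/top0.png

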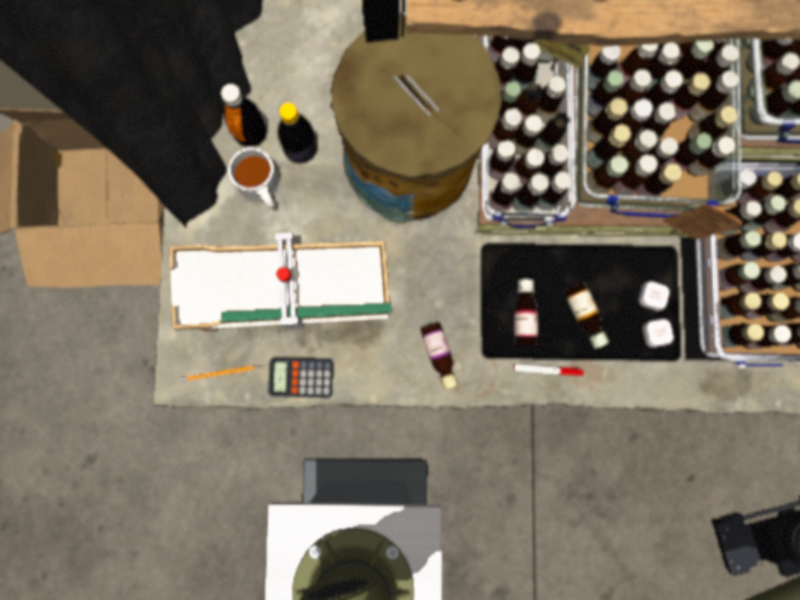

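View pics/side0.png

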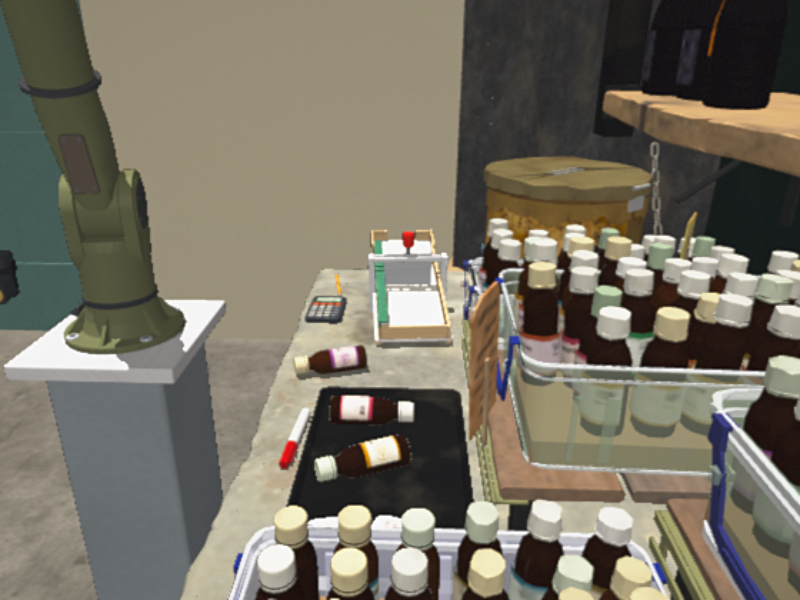

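Top view: three bottles. One is on the counter at (438,355) with its cap at (449,381). Two are in the black tray, at (526,310) with cap away from the robot and at (587,317) with cap towards it. The chute runs along y, with the high end at the left, the green rail near the robot and the knob at (283,274). I'll enlarge crops to measure.

Run:
```python
from cell import env, read_camera
import cv2
t=read_camera("top")["color"]; s=read_camera("side")["color"]
cv2.imwrite("pics/t1.png",cv2.resize(t[155:285,100:300],(800,520),interpolation=cv2.INTER_CUBIC))
cv2.imwrite("pics/t2.png",cv2.resize(t[165:285,285:485],(800,480),interpolation=cv2.INTER_CUBIC))
cv2.imwrite("pics/s1.png",cv2.resize(s[150:350,190:340],(450,600),interpolation=cv2.INTER_CUBIC))
```

```text
(no output)
```

View pics/t1.png

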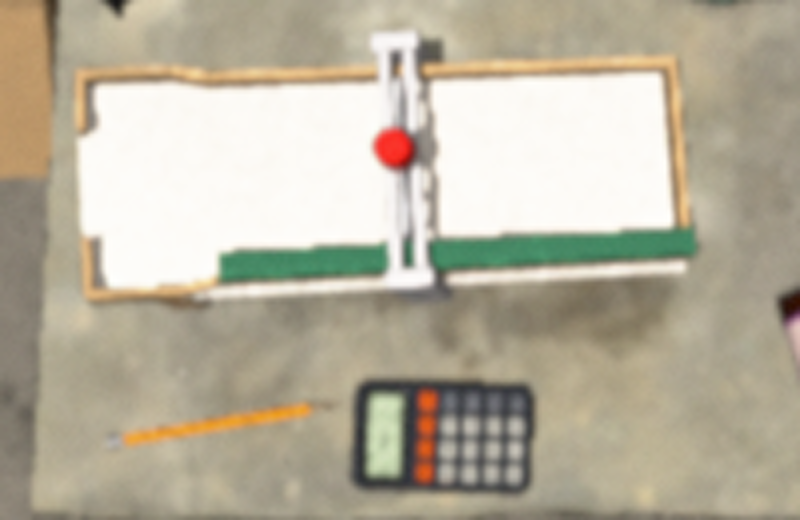

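View pics/t2.png

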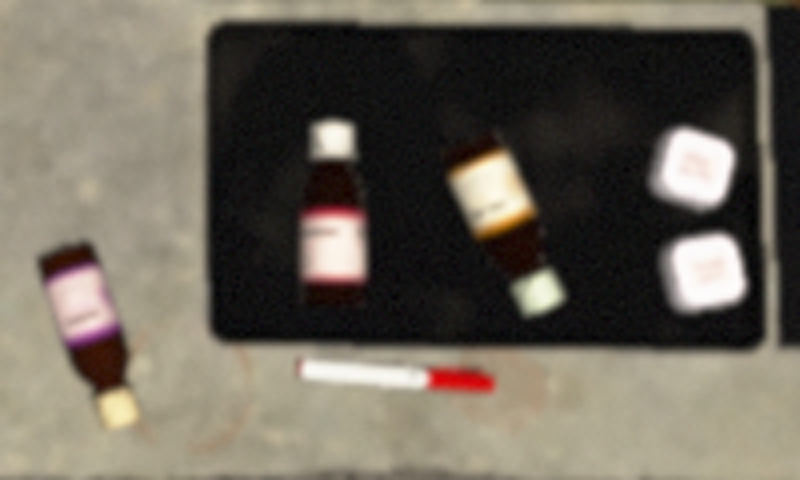

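View pics/s1.png

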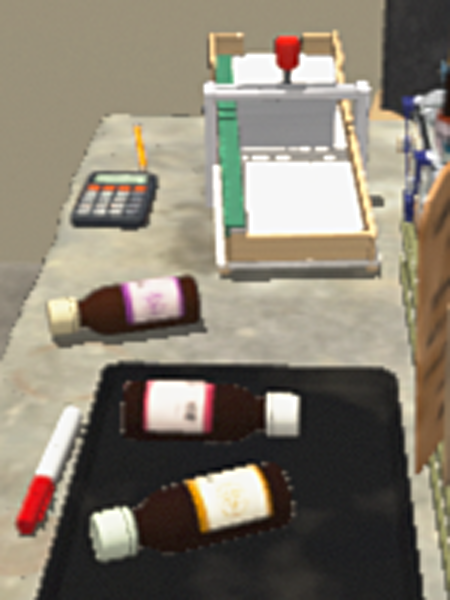

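```bash
cat > h.py <<'E'
from cell import env, read_camera
import numpy as np, cv2
def cams(): return {n:read_camera(n) for n in("top","side")}
def ray(c,p):
    T=c["world_from_camera"]; d=T[:3,:3]@np.array([(p[0]-c["cx"])/c["fx"],(p[1]-c["cy"])/c["fy"],1])
    return T[:3,3],d/np.linalg.norm(d)
def tri(C,pt,ps):
    A=[];b=[];R=[ray(C["top"],pt),ray(C["side"],ps)]
    for o,d in R:
        P=np.eye(3)-np.outer(d,d); A.append(P); b.append(P@o)
    x=np.linalg.lstsq(np.vstack(A),np.hstack(b),rcond=None)[0]
    return x, max(np.linalg.norm(P@x-q) for P,q in zip(A,b))
def plane(c,p,z):
    o,d=ray(c,p); return o+d*(z-o[2])/d[2]
def tool(p,yaw_deg=None):
    "world target -> shift in tool axes from present measured pose"
    from scipy.spatial.transform import Rotation as Ro
    o=env.get_obs(); R=Ro.from_euler("xyz",o["tool_rot"],degrees=True).as_matrix()
    return np.round(R.T@(np.array(p)-o["tool_pos"]),4)
E
python3 - <<'E'
from h import *
C=cams()
t1=lambda u,v:(100+u/4-.375,155+v/4-.375); t2=lambda u,v:(285+u/4-.375,165+v/4-.375); s1=lambda u,v:(190+u/3-.33,150+v/3-.33)
L={"A foot":(t2(67,250),s1(200,302)),"A cap":(t2(119,425),s1(50,317)),
"B foot":(t2(334,302),s1(123,408)),"B cap":(t2(333,120),s1(300,413)),
"C foot":(t2(472,142),s1(288,490)),"C cap":(t2(542,312),s1(94,536)),
"knobtop":(t1(394,148),s1(288,40)),"stop green":(t1(90,237),s1(243,34)),"stop ply":(t1(80,133),s1(304,34)),
"railup in":(t1(220,253),s1(231,56)),"raillow in":(t1(695,230),s1(244,228)),"low ply corner":(t1(680,58),s1(378,237))}
for k,v in L.items():
    x,e=tri(C,*v); print(k,np.round(x,4),round(e,4))
E
```

```text
A foot [ 0.4859 -0.1362  0.0188] 0.0016
A cap [ 0.3684 -0.1715  0.021 ] 0.0002
B foot [ 0.4493 -0.3143  0.0279] 0.0022
B cap [ 0.5728 -0.3147  0.0273] 0.0013
C foot [ 0.5624 -0.4077  0.0288] 0.002
C cap [ 0.4475 -0.4532  0.0252] 0.0005
knobtop [0.5537 0.1234 0.1711] 0.0011
stop green [0.5016 0.3176 0.1216] 0.0004
stop ply [0.569  0.3281 0.1195] 0.0018
railup in [0.4927 0.2365 0.12  ] 0.0002
raillow in [ 0.5201 -0.0603  0.0529] 0.0005
low ply corner [ 0.6379 -0.0487  0.0413] 0.0009
```

Run:
```python
from h import *
C=cams()
t1=lambda u,v:(100+u/4-.375,155+v/4-.375)
a=plane(C["top"],t1(397,42),.124);b=plane(C["top"],t1(410,278),.124);d=a-b
print(a,b,np.linalg.norm(d),"yaw",np.degrees(np.arctan2(d[1],d[0])))
# ply wall top rims: z = z0+ y sin + 28mm*cos ; iterate
th=np.radians(12); c0=np.array([.5537,.1234])
for n,p in {"ply up":(78,72),"ply wall low":(678,60),"grn upper":(90,298),"railup":(220,253),"raillow":(695,230),"stopg":(90,237),"stopp":(80,133)}.items():
    h=.0375 if "rail" in n else .026 if "stop" in n else .028
    q=np.array([.55,.12,.1])
    for i in range(8):
        y=(q[1]-.1234)/np.cos(th); q=plane(C["top"],t1(*p),.057+y*np.sin(th)+h*np.cos(th))
    print(n,np.round(q,4))
```

```text
[0.62777166 0.13005854 0.124     ] [0.47830908 0.11697901 0.124     ] 0.1500337905044512 yaw 5.00123584562826
ply up [0.6045 0.3288 0.1281]
ply wall low [ 0.6343 -0.0474  0.0481]
grn upper [0.4628 0.3146 0.125 ]
railup [0.4928 0.2369 0.1178]
raillow [ 0.5194 -0.0604  0.0546]
stopg [0.501  0.317  0.1236]
stopp [0.5662 0.3262 0.1255]
```

```bash
echo '[[[0.19, -0.196, 0], -2.1, 0.087], [[0.19, -0.196, 0], -2.1, 0.087], [[0.19, -0.196, 0], -2.1, 0.087], [[0.19, -0.196, 0], -2.1, 0.087], [[0.19, -0.196, 0], -2.1, 0.087], [[0.19, -0.196, 0], -2.1, 0.087], [[0.19, -0.196, 0], -2.1, 0.087], [[0.19, -0.196, 0], -2.1, 0.087]]' > mv.in && python3 -m handwheel mv.in 25
python3 -c "
from h import *
print(env.get_obs()['qpos'],tool([.433,-.152,.12]))"
```

```text
time_s: 1.07
tool_pos: [0.3023, -0.3862, 0.2402]
tool_rot: [-180.0, -0.1, 17.2]
force: [-0.1, 0.3, 0.5]
grip_width: 0.0868
grasp_force: 0.0
[ 63.72703874  -0.50486039 -14.67323386 104.63134801  -0.22288609
  75.81949787 -23.66508496] [ 0.194  -0.185   0.1206]
```

```bash
echo '[[[0.194, -0.185, 0.05], 0.5, 0.087], [[0.194, -0.185, 0.08], 0.5, 0.087], [[0.194, -0.185, 0.08], 0.5, 0.087], [[0.194, -0.185, 0.08], 0.5, 0.087], [[0.194, -0.185, 0.08], 0.5, 0.087], [[0.194, -0.185, 0.08], 0.5, 0.087], [[0.194, -0.185, 0.08], 0.5, 0.087], [[0.194, -0.185, 0.08], 0.5, 0.087]]' > mv.in && python3 -m handwheel mv.in
python3 -c "
from h import *
C=cams()
cv2.imwrite('pics/a.png',np.hstack([cv2.resize(C['top']['color'][200:290,260:360],(400,360)),cv2.resize(C['side']['color'][150:330,190:340],(400,480))[:360]]))
print(env.get_obs()['qpos'],tool([.433,-.152,.0275]))"
```

```text
time_s: 1.73
tool_pos: [0.4327, -0.1524, 0.1583]
tool_rot: [-179.8, -0.0, 16.7]
force: [0.4, -0.1, -0.1]
grip_width: 0.087
grasp_force: 0.0
[ 48.81467355  -0.4098077  -31.57921592 114.05378305  -0.20990127
  66.3237505  -56.34298147] [ 0.0037 -0.0055  0.1319]
```

View pics/a.png

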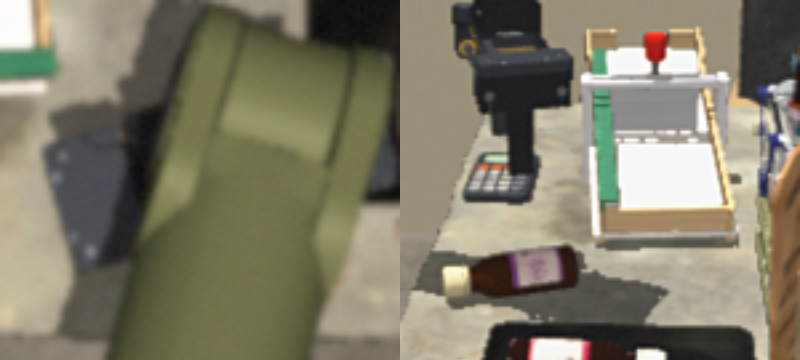

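```bash
echo '[[[0.0037, -0.0055, 0.03], 0, 0.087], [[0.0037, -0.0055, 0.07], 0, 0.087], [[0.0037, -0.0055, 0.11], 0, 0.087], [[0.0037, -0.0055, 0.132], 0, 0.087], [[0.0037, -0.0055, 0.132], 0, 0.087], [[0.0037, -0.0055, 0.132], 0, 0.087]]' > mv.in && python3 -m handwheel mv.in 
echo '[[[0, 0, 0], 0, 0.03], [[0, 0, 0], 0, 0.03], [[0, 0, 0], 0, 0.03], [[0, 0, 0], 0, 0.03], [[0, 0, 0], 0, 0.03], [[0, 0, 0], 0, 0.03], [[0, 0, 0], 0, 0.03], [[0, 0, 0], 0, 0.03]]' > mv.in && python3 -m handwheel mv.in 25
```

```text
time_s: 2.33
tool_pos: [0.432, -0.1536, 0.0273]
tool_rot: [-179.9, 0.1, 16.1]
force: [-0.6, -0.8, 0.1]
grip_width: 0.087
grasp_force: 0.0
time_s: 3.0
tool_pos: [0.433, -0.1522, 0.0276]
tool_rot: [180.0, -0.0, 16.2]
force: [0.1, -0.9, 1.0]
grip_width: 0.0415
grasp_force: 3.6
```

```bash
echo '[[[0, 0, 0], 0, 0.03], [[0, 0, 0], 0, 0.03], [[0, 0, 0], 0, 0.03], [[0, 0, -0.03], 0, 0.03], [[0, 0, -0.07], 0, 0.03], [[0, 0, -0.11], 0, 0.03]]' > mv.in && python3 -m handwheel mv.in 25
echo '[[[0, 0, -0.04], 0, 0.03], [[0, 0, -0.08], 0, 0.03], [[0, 0, -0.12], 0, 0.03], [[0, 0, -0.125], 0, 0.03], [[0, 0, -0.125], 0, 0.03]]' > mv.in && python3 -m handwheel mv.in
python3 -c "
from h import *
print(tool([.544,.287,.26]),tool([.544,.287,.124]))"
```

```text
time_s: 3.5
tool_pos: [0.4315, -0.1513, 0.1375]
tool_rot: [-179.8, 0.1, 16.2]
force: [1.6, -0.6, -1.7]
grip_width: 0.0407
grasp_force: 24.6
time_s: 3.92
tool_pos: [0.4345, -0.1527, 0.2651]
tool_rot: [179.8, -0.2, 16.2]
force: [-0.0, -0.4, -1.7]
grip_width: 0.0408
grasp_force: 24.6
[ 0.2278 -0.3917  0.0044] [ 0.2273 -0.3922  0.1404]
```

```bash
echo '[[[0.015, -0.026, 0], 0, 0.03], [[0.03, -0.052, 0], 0, 0.03], [[0.048, -0.083, 0], 0, 0.03], [[0.066, -0.114, 0], 0, 0.03], [[0.084, -0.145, 0], 0, 0.03], [[0.1, -0.172, 0], 0, 0.03], [[0.115, -0.197, 0], 0, 0.03], [[0.115, -0.197, 0], 0, 0.03]]' > mv.in && python3 -m handwheel mv.in 25
echo '[[[0.015, -0.026, 0], 3, 0.03], [[0.03, -0.052, 0], 6, 0.03], [[0.048, -0.083, 0], 9, 0.03], [[0.066, -0.114, 0], 11.1, 0.03], [[0.084, -0.145, 0], 11.1, 0.03], [[0.1, -0.172, 0], 11.1, 0.03], [[0.113, -0.195, 0], 11.1, 0.03], [[0.113, -0.195, 0], 11.1, 0.03]]' > mv.in && python3 -m handwheel mv.in 25
python3 -c "
from h import *
C=cams()
cv2.imwrite('pics/b.png',np.hstack([cv2.resize(C['top']['color'][140:260,100:250],(450,360)),cv2.resize(C['side']['color'][110:250,250:350],(340,360))]))
print(tool([.544,.287,.124]),env.get_obs())"
```

```text
time_s: 4.58
tool_pos: [0.4874, 0.0764, 0.2605]
tool_rot: [-179.7, 0.1, 16.8]
force: [-0.3, 1.0, -1.4]
grip_width: 0.0405
grasp_force: 24.6
time_s: 5.25
tool_pos: [0.54, 0.2941, 0.2593]
tool_rot: [-179.7, 0.3, 5.6]
force: [-1.7, -0.8, -0.8]
grip_width: 0.041
grasp_force: 24.6
[0.0035 0.002  0.1357] {'time_s': 5.35, 'qpos': array([  11.64617021,   21.42644085,  -54.16717186,   85.32903306,
         17.23965563,   82.33514691, -127.68720029]), 'joint_velocities': array([ 2.55573811, -1.78230946,  1.29832341,  0.46294738,  0.33209877,
        0.51414273,  0.15740417]), 'effort': array([ -1.57747507, -40.22623658, -10.40726781, -31.35432959,
        -0.15055992,  -0.2100484 ,  -0.04343783]), 'tool_pos': array([0.54094334, 0.28874562, 0.25967495]), 'tool_rot': array([179.98348407,   0.27698668,   5.30845471]), 'force': array([-0.19200848,  0.12884999, -1.56881656]), 'wrist_torque': array([-0.06407905,  0.02802905, -0.01327822]), 'grasp_force': 24.63589310646057, 'grip_width': 0.04072111715822144}
```

View pics/b.png

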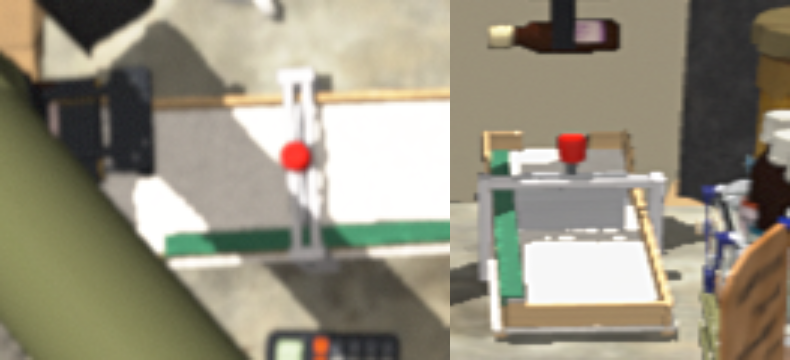

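```bash
echo '[[[0.0035, 0.002, 0.03], 0.2, 0.03], [[0.0035, 0.002, 0.065], 0.2, 0.03], [[0.0035, 0.002, 0.095], 0.2, 0.03], [[0.0035, 0.002, 0.12], 0.2, 0.03], [[0.0035, 0.002, 0.134], 0.2, 0.03], [[0.0035, 0.002, 0.134], 0.2, 0.03], [[0.0035, 0.002, 0.134], 0.2, 0.03]]' > mv.in && python3 -m handwheel mv.in 25
python3 -c "
from h import *
C=cams()
cv2.imwrite('pics/c.png',cv2.resize(C['side']['color'][150:240,250:330],(640,720))[:600])
print(tool([.544,.287,.124]),env.get_obs()['force'])"
```

```text
time_s: 5.93
tool_pos: [0.5462, 0.2849, 0.1282]
tool_rot: [180.0, 0.1, 4.8]
force: [-0.1, -0.6, -0.3]
grip_width: 0.0407
grasp_force: 24.6
[-0.0032 -0.0008  0.0063] [-0.45906406  0.87653786 -1.94188462]
```

View pics/c.png

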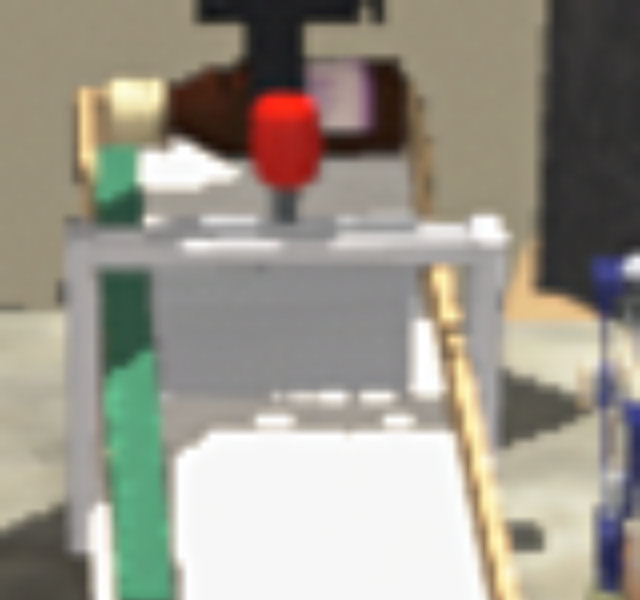

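```bash
echo '[[[-0.002, 0, 0.005], 0, 0.03], [[-0.002, 0, 0.008], 0, 0.03], [[-0.002, 0, 0.008], 0, 0.03], [[-0.002, 0, 0.008], 0, 0.03]]' > mv.in && python3 -m handwheel mv.in 25
echo '[[[0, 0, 0], 0, 0.06], [[0, 0, 0], 0, 0.06], [[0, 0, 0], 0, 0.06], [[0, 0, 0], 0, 0.06], [[0, 0, 0], 0, 0.06], [[0, 0, 0], 0, 0.06]]' > mv.in && python3 -m handwheel mv.in
echo '[[[0, 0, -0.01], 0, 0.06], [[0, 0, -0.025], 0, 0.06], [[0, 0, -0.045], 0, 0.06], [[0, 0, -0.075], 0, 0.06], [[0, 0, -0.11], 0, 0.06], [[0, 0, -0.13], 0, 0.06], [[0, 0, -0.13], 0, 0.06], [[0, 0, -0.13], 0, 0.06]]' > mv.in && python3 -m handwheel mv.in
python3 -c "
from h import *
C=cams()
cv2.imwrite('pics/d.png',np.hstack([cv2.resize(C['top']['color'][140:260,100:250],(450,360)),cv2.resize(C['side']['color'][110:250,250:350],(340,360))]))
print(tool([.504,-.3145,.26]),env.get_obs()['tool_rot'])"
```

```text
time_s: 6.37
tool_pos: [0.5442, 0.2859, 0.1207]
tool_rot: [180.0, -0.0, 4.9]
force: [0.3, -0.8, -1.2]
grip_width: 0.041
grasp_force: 24.6
time_s: 6.87
tool_pos: [0.5443, 0.286, 0.1206]
tool_rot: [180.0, -0.0, 4.9]
force: [-0.3, 0.3, -0.4]
grip_width: 0.0591
grasp_force: 0.1
time_s: 7.53
tool_pos: [0.5448, 0.2869, 0.2533]
tool_rot: [-179.9, -0.2, 4.9]
force: [0.1, 0.8, -0.9]
grip_width: 0.0602
grasp_force: 0.0
[-0.091   0.5946 -0.0093] [1.79963278e+02 2.93195152e-02 4.90038977e+00]
```

View pics/d.png

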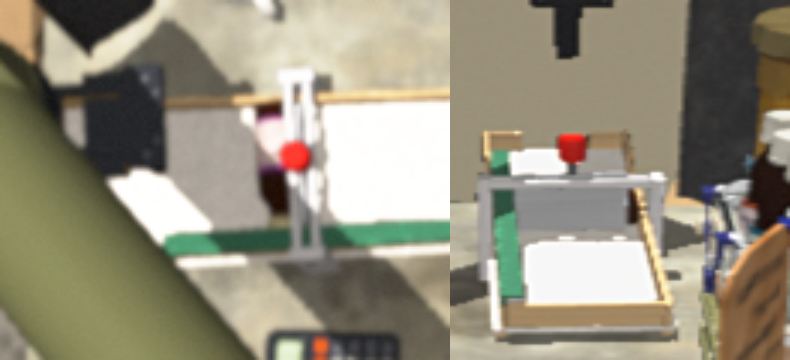

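Bottle 1 rolled to the gate with its cap under the rail (crop d, dark body at (272,160)). Next is the far tray bottle.

```bash
echo '[[[-0.043, 0.32, 0], 0, 0.087], [[-0.043, 0.32, 0], 0, 0.087], [[-0.043, 0.32, 0], 0, 0.087], [[-0.043, 0.32, 0], 0, 0.087], [[-0.043, 0.32, 0], 0, 0.087], [[-0.043, 0.32, 0], 0, 0.087], [[-0.043, 0.32, 0], 0, 0.087], [[-0.043, 0.32, 0], 0, 0.087]]' > mv.in && python3 -m handwheel mv.in
echo '[[[-0.043, 0.32, 0], 0, 0.087], [[-0.043, 0.32, 0], 0, 0.087], [[-0.043, 0.32, 0], 0, 0.087], [[-0.043, 0.32, 0], 0, 0.087], [[-0.043, 0.32, 0], 0, 0.087], [[-0.043, 0.32, 0], 0, 0.087], [[-0.043, 0.32, 0], 0, 0.087], [[-0.043, 0.32, 0], 0, 0.087]]' > mv.in && python3 -m handwheel mv.in
python3 -c "
from h import *
C=cams()
print(tool([.511,-.428,.14]),env.get_obs()['tool_rot'],env.get_obs()['qpos'])
cv2.imwrite('pics/e.png',cv2.resize(C['top']['color'][165:285,285:485],(800,480)))"
```

```text
time_s: 8.3
tool_pos: [0.5272, -0.0411, 0.2493]
tool_rot: [179.9, 0.1, 4.7]
force: [0.5, 0.0, -0.1]
grip_width: 0.0867
grasp_force: 0.0
time_s: 8.97
tool_pos: [0.5109, -0.3632, 0.2486]
tool_rot: [-180.0, 0.2, 4.7]
force: [-0.5, -1.3, 0.6]
grip_width: 0.0871
grasp_force: 0.0
[-0.0024  0.0612  0.1076] [-179.98979131    0.24505504    4.28509044] [ 61.02533096  18.90027022 -35.10011193  84.73269605  11.02324738
  80.02021889 -60.28470514]
```

View pics/e.png

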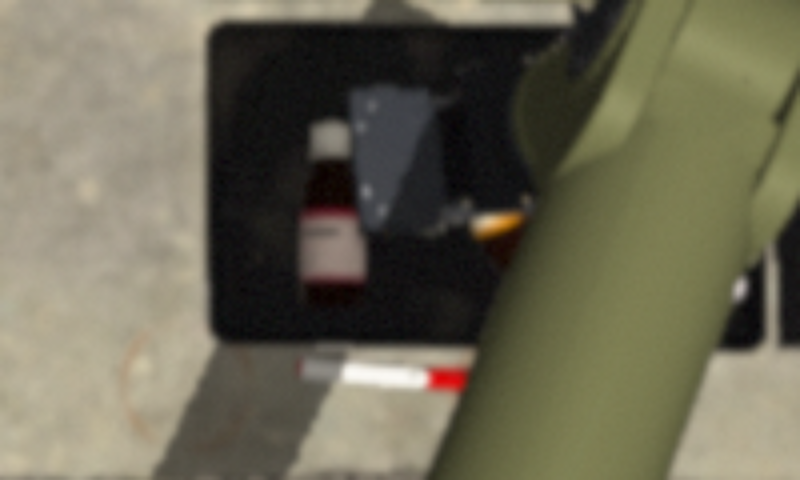

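Bottle B is still where it was, and so is what can be seen of C (orange label at (495,225)).

```bash
echo '[[[-0.0024, 0.035, 0], -6, 0.087], [[-0.0024, 0.061, 0.02], -12, 0.087], [[-0.0024, 0.061, 0.06], -17.3, 0.087], [[-0.0024, 0.061, 0.1], -17.3, 0.087], [[-0.0024, 0.061, 0.1], -17.3, 0.087], [[-0.0024, 0.061, 0.1], -17.3, 0.087]]' > mv.in && python3 -m handwheel mv.in
python3 -c "
from h import *
cams();print(tool([.511,-.428,.032]),env.get_obs()['tool_rot'])"
```

```text
time_s: 9.57
tool_pos: [0.5144, -0.418, 0.1477]
tool_rot: [-179.6, 0.2, 22.2]
force: [0.4, -0.7, 1.1]
grip_width: 0.0871
grasp_force: 0.0
[-0.0093  0.0051  0.1208] [ 1.79886308e+02 -9.18894346e-02  2.22468141e+01]
```

```bash
echo '[[[-0.006, 0.006, 0.03], 0.5, 0.087], [[-0.006, 0.006, 0.07], 0.5, 0.087], [[-0.006, 0.006, 0.1], 0.5, 0.087], [[-0.006, 0.006, 0.116], 0.5, 0.087], [[-0.006, 0.006, 0.116], 0.5, 0.087], [[-0.006, 0.006, 0.116], 0.5, 0.087]]' > mv.in && python3 -m handwheel mv.in
echo '[[[0, 0, 0], 0, 0.087], [[0, 0, 0], 0, 0.087]]' > mv.in && python3 -m handwheel mv.in
python3 -c "
from h import *
print(tool([.511,-.428,.032]),env.get_obs()['tool_rot'])"
```

```text
time_s: 10.17
tool_pos: [0.5142, -0.4283, 0.0369]
tool_rot: [179.9, -0.1, 21.7]
force: [0.4, -0.0, 0.4]
grip_width: 0.0872
grasp_force: 0.0
time_s: 10.33
tool_pos: [0.5148, -0.429, 0.038]
tool_rot: [179.7, -0.1, 21.7]
force: [-0.7, -0.5, 0.7]
grip_width: 0.0872
grasp_force: 0.0
[-0.0031 -0.0023  0.006 ] [ 1.79722151e+02 -1.36232038e-01  2.17054897e+01]
```

```bash
echo '[[[-0.003, -0.001, 0.006], 0, 0.087], [[-0.003, -0.001, 0.006], 0, 0.03], [[-0.003, -0.001, 0.006], 0, 0.03], [[-0.003, -0.001, 0.006], 0, 0.03], [[-0.003, -0.001, 0.006], 0, 0.03], [[-0.003, -0.001, 0.006], 0, 0.03], [[-0.003, -0.001, 0.006], 0, 0.03], [[-0.003, -0.001, 0.006], 0, 0.03]]' > mv.in && python3 -m handwheel mv.in 25
echo '[[[0, 0, 0], 0, 0.03], [[0, 0, 0], 0, 0.03], [[0, 0, 0], 0, 0.03], [[0, 0, 0], 0, 0.03]]' > mv.in && python3 -m handwheel mv.in 25
echo '[[[0, 0, -0.02], 0, 0.03], [[0, 0, -0.05], 0, 0.03], [[0, 0, -0.085], 0, 0.03], [[0, 0, -0.12], 0, 0.03], [[0, 0, -0.155], 0, 0.03], [[0, 0, -0.19], 0, 0.03], [[0, 0, -0.22], 0, 0.03], [[0, 0, -0.228], 0, 0.03]]' > mv.in && python3 -m handwheel mv.in
python3 -c "
from h import *
cams();print(tool([.544,.286,.26]),env.get_obs()['tool_rot'])"
```

```text
time_s: 11.0
tool_pos: [0.5096, -0.428, 0.0286]
tool_rot: [180.0, 0.0, 21.7]
force: [0.3, -0.4, 0.4]
grip_width: 0.0488
grasp_force: 0.0
time_s: 11.33
tool_pos: [0.5096, -0.4281, 0.0285]
tool_rot: [180.0, -0.0, 21.7]
force: [0.1, -0.7, -0.5]
grip_width: 0.0407
grasp_force: 24.7
time_s: 12.0
tool_pos: [0.5115, -0.4288, 0.2627]
tool_rot: [179.6, -0.2, 21.7]
force: [1.5, -1.0, -1.3]
grip_width: 0.0408
grasp_force: 24.7
[ 0.2953 -0.6513 -0.0031] [ 1.79789616e+02 -9.87373208e-02  2.17069287e+01]
```

```bash
echo '[[[0.012, -0.026, 0], 0, 0.03], [[0.03, -0.066, 0], 0, 0.03], [[0.046, -0.1, 0], 0, 0.03], [[0.062, -0.136, 0], 0, 0.03], [[0.078, -0.171, 0], 0, 0.03], [[0.094, -0.206, 0], 0, 0.03], [[0.11, -0.242, 0], 0, 0.03], [[0.125, -0.275, 0], 0, 0.03]]' > mv.in && python3 -m handwheel mv.in 25
echo '[[[0.016, -0.035, 0], 0, 0.03], [[0.032, -0.07, 0], 0, 0.03], [[0.048, -0.105, 0], 0, 0.03], [[0.064, -0.14, 0], 0, 0.03], [[0.08, -0.175, 0], 0, 0.03], [[0.095, -0.21, 0], 0, 0.03], [[0.11, -0.242, 0], 0, 0.03], [[0.125, -0.275, 0], 0, 0.03]]' > mv.in && python3 -m handwheel mv.in 25
python3 -c "
from h import *
print(tool([.544,.286,.26]),env.get_obs()['tool_rot'])"
```

```text
time_s: 12.77
tool_pos: [0.5223, -0.1238, 0.2539]
tool_rot: [-179.8, 0.2, 21.7]
force: [1.0, 0.9, -1.1]
grip_width: 0.0407
grasp_force: 24.7
time_s: 13.43
tool_pos: [0.5372, 0.1763, 0.254]
tool_rot: [-180.0, 0.2, 21.7]
force: [0.9, -0.3, -0.4]
grip_width: 0.0415
grasp_force: 2.5
[ 0.0468 -0.0994 -0.0062] [-179.99405135    0.21037333   21.68120003]
```

Grip is slackening, so I'm stopping to re-grip.

```bash
echo '[[[0, 0, 0], 0, 0.02], [[0, 0, 0], 0, 0.02], [[0, 0, 0], 0, 0.02]]' > mv.in && python3 -m handwheel mv.in 40
python3 -c "
from h import *
C=cams()
cv2.imwrite('pics/f.png',np.hstack([cv2.resize(C['top']['color'][140:260,100:250],(450,360)),cv2.resize(C['side']['color'][90:230,250:350],(340,360))]))
o=env.get_obs();print(tool([.544,.286,.26]),o['tool_rot'],o['grip_width'],o['grasp_force'])"
```

```text
time_s: 13.68
tool_pos: [0.5377, 0.1746, 0.2544]
tool_rot: [-180.0, 0.2, 21.7]
force: [-0.4, -0.6, -2.1]
grip_width: 0.0402
grasp_force: 39.7
[ 0.0466 -0.1029 -0.005 ] [1.79967662e+02 1.33766707e-01 2.15389995e+01] 0.040460261583005926 39.695119857788086
```

View pics/f.png

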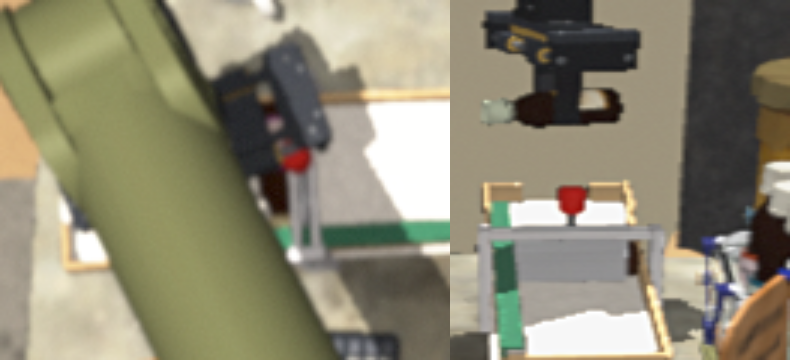

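```bash
echo '[[[0.012, -0.026, 0], 6, 0.02], [[0.03, -0.066, 0], 12, 0.02], [[0.047, -0.1, 0], 16.5, 0.02], [[0.047, -0.1, 0.03], 16.5, 0.02], [[0.047, -0.1, 0.06], 16.5, 0.02], [[0.047, -0.1, 0.09], 16.5, 0.02], [[0.047, -0.1, 0.11], 16.5, 0.02], [[0.047, -0.1, 0.11], 16.5, 0.02]]' > mv.in && python3 -m handwheel mv.in 40
echo '[[[0, 0, 0], 0, 0.02], [[0, 0, 0], 0, 0.02]]' > mv.in && python3 -m handwheel mv.in
python3 -c "
from h import *
C=cams()
cv2.imwrite('pics/g.png',cv2.resize(C['side']['color'][145:235,250:330],(640,720))[:600])
o=env.get_obs();print(tool([.544,.286,.12]),o['tool_rot'],o['grip_width'],o['grasp_force'])"
```

```text
time_s: 14.45
tool_pos: [0.5433, 0.2815, 0.141]
tool_rot: [179.8, 0.5, 5.0]
force: [-1.3, -1.2, -1.7]
grip_width: 0.0406
grasp_force: 39.7
time_s: 14.62
tool_pos: [0.5464, 0.2852, 0.1479]
tool_rot: [-180.0, -0.1, 5.1]
force: [0.7, 0.8, -1.3]
grip_width: 0.0402
grasp_force: 39.7
[-0.0026 -0.0003  0.0286] [-179.94732374   -0.18062761    5.13357594] 0.0402926639917256 39.70303773880005
```

View pics/g.png

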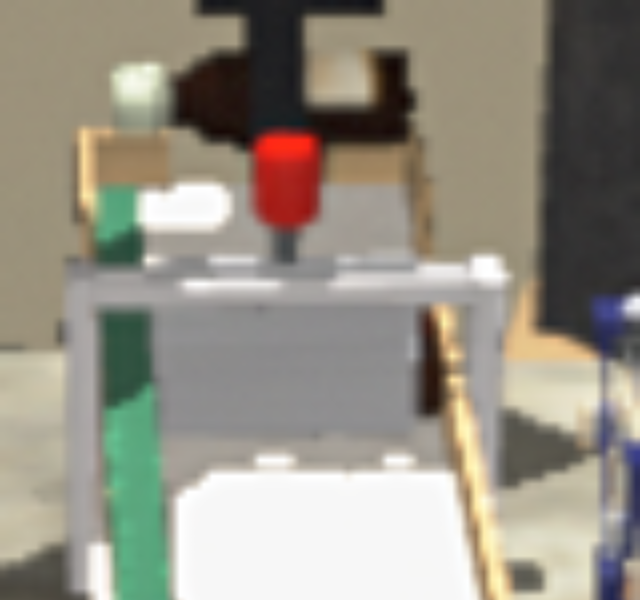

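```bash
echo '[[[-0.002, 0, 0.015], 0, 0.02], [[-0.002, 0, 0.025], 0, 0.02], [[-0.002, 0, 0.028], 0, 0.02], [[-0.002, 0, 0.028], 0, 0.02], [[-0.002, 0, 0.028], 0, 0.02]]' > mv.in && python3 -m handwheel mv.in 25
echo '[[[0, 0, 0], 0, 0.06], [[0, 0, 0], 0, 0.06], [[0, 0, 0], 0, 0.06], [[0, 0, 0], 0, 0.06], [[0, 0, 0], 0, 0.06], [[0, 0, 0], 0, 0.06]]' > mv.in && python3 -m handwheel mv.in
echo '[[[0, 0, -0.01], 0, 0.06], [[0, 0, -0.025], 0, 0.06], [[0, 0, -0.045], 0, 0.06], [[0, 0, -0.075], 0, 0.06], [[0, 0, -0.11], 0, 0.06], [[0, 0, -0.13], 0, 0.06], [[0, 0, -0.13], 0, 0.06], [[0, 0, -0.13], 0, 0.06]]' > mv.in && python3 -m handwheel mv.in
python3 -c "
from h import *
C=cams()
cv2.imwrite('pics/i.png',np.hstack([cv2.resize(C['top']['color'][140:260,100:250],(450,360)),cv2.resize(C['side']['color'][110:250,250:350],(340,360))]))
print(tool([.504,-.3145,.25]),env.get_obs()['tool_rot'])"
```

```text
time_s: 15.13
tool_pos: [0.5434, 0.2856, 0.1189]
tool_rot: [-180.0, -0.0, 5.2]
force: [0.2, -0.8, -0.8]
grip_width: 0.041
grasp_force: 24.8
time_s: 15.63
tool_pos: [0.5433, 0.2855, 0.1187]
tool_rot: [180.0, -0.0, 5.2]
force: [0.2, -0.4, -0.6]
grip_width: 0.0595
grasp_force: 0.1
time_s: 16.3
tool_pos: [0.5438, 0.2865, 0.2513]
tool_rot: [-179.9, -0.2, 5.2]
force: [0.1, 0.1, 0.7]
grip_width: 0.0599
grasp_force: 0.0
[-0.0931  0.5938 -0.0012] [1.79963467e+02 2.35151659e-02 5.20233588e+00]
```

View pics/i.png

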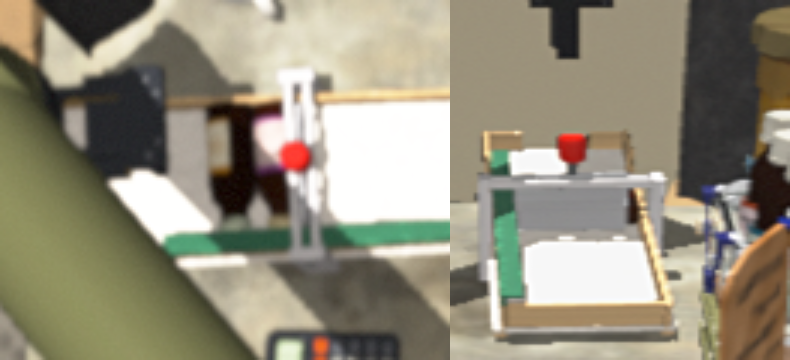

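Both bottles are waiting side by side with caps under the rail (crop i, bodies at (235,160) and (270,160)). Next is bottle B, which has to be turned half round.

```bash
echo '[[[-0.048, 0.306, 0], 0, 0.087], [[-0.048, 0.306, 0], 0, 0.087], [[-0.048, 0.306, 0], 0, 0.087], [[-0.048, 0.306, 0], 0, 0.087], [[-0.048, 0.306, 0], 0, 0.087], [[-0.048, 0.306, 0], 0, 0.087], [[-0.048, 0.306, 0], 0, 0.087], [[-0.048, 0.306, 0], 0, 0.087]]' > mv.in && python3 -m handwheel mv.in
python3 -c "
from h import *
C=cams()
for n,f,sl in(('top','t2',(slice(165,285),slice(285,485),(800,480))),('side','s1',(slice(150,350),slice(190,340),(450,600)))):
    new=cv2.resize(C[n]['color'][sl[0],sl[1]],sl[2],interpolation=cv2.INTER_CUBIC).astype(int); old=cv2.imread(f'pics/{f}.png').astype(int)
    r=(slice(100,320),slice(280,390)) if n=='top' else (slice(370,450),slice(110,310))
    print(n,np.abs(new-old)[r].mean(),(np.abs(new-old)[r].max(axis=2)>40).mean())
"
echo '[[[-0.045, 0.288, 0], 2, 0.087], [[-0.045, 0.288, 0], 5.2, 0.087], [[-0.045, 0.288, 0], 5.2, 0.087], [[-0.045, 0.288, 0], 5.2, 0.087], [[-0.045, 0.288, 0], 5.2, 0.087], [[-0.045, 0.288, 0], 5.2, 0.087], [[-0.045, 0.288, 0], 5.2, 0.087], [[-0.045, 0.288, 0], 5.2, 0.087]]' > mv.in && python3 -m handwheel mv.in
python3 -c "
from h import *
cams();print(tool([.504,-.3145,.03]),env.get_obs()['tool_rot'],env.get_obs()['qpos'])"
```

```text
time_s: 17.07
tool_pos: [0.5215, -0.031, 0.247]
tool_rot: [179.9, 0.2, 4.7]
force: [1.1, -0.6, -0.6]
grip_width: 0.0867
grasp_force: 0.0
top 6.150881542699724 0.0
side 1.4355 0.0
time_s: 17.83
tool_pos: [0.5011, -0.324, 0.2462]
tool_rot: [179.9, 0.2, -0.7]
force: [-1.7, -0.7, -0.5]
grip_width: 0.0868
grasp_force: 0.0
[6.000e-04 1.000e-04 2.168e-01] [-1.79825934e+02  1.00965819e-01 -1.51358707e-01] [ 60.44493354  14.77184673 -36.77929628  89.64788758   8.83622358
  78.7242956  -67.33312334]
```

```bash
echo '[[[0, 0, 0.03], 0, 0.087], [[0, 0, 0.07], 0, 0.087], [[0, 0, 0.11], 0, 0.087], [[0, 0, 0.15], 0, 0.087], [[0, 0, 0.185], 0, 0.087], [[0, 0, 0.21], 0, 0.087], [[0, 0, 0.214], 0, 0.087], [[0, 0, 0.214], 0, 0.087]]' > mv.in && python3 -m handwheel mv.in
echo '[[[0, 0, 0], 0, 0.087], [[0, 0, 0], 0, 0.087]]' > mv.in && python3 -m handwheel mv.in
python3 -c "
from h import *
print(tool([.504,-.3145,.03]),env.get_obs()['tool_rot'])"
```

```text
time_s: 18.6
tool_pos: [0.504, -0.3111, 0.033]
tool_rot: [-179.8, 0.2, 0.2]
force: [0.5, 0.6, 0.0]
grip_width: 0.0874
grasp_force: 0.0
time_s: 18.77
tool_pos: [0.5064, -0.3144, 0.037]
tool_rot: [179.9, -0.2, 0.1]
force: [0.8, 0.1, 0.4]
grip_width: 0.087
grasp_force: 0.0
[-0.0025  0.0001  0.007 ] [ 1.79886195e+02 -1.94512067e-01  6.57571313e-02]
```

```bash
echo '[[[-0.002, 0, 0.004], 0, 0.087], [[-0.002, 0, 0.004], 0, 0.03], [[-0.002, 0, 0.004], 0, 0.03], [[-0.002, 0, 0.004], 0, 0.03], [[-0.002, 0, 0.004], 0, 0.03], [[-0.002, 0, 0.004], 0, 0.03], [[-0.002, 0, 0.004], 0, 0.03], [[-0.002, 0, 0.004], 0, 0.03]]' > mv.in && python3 -m handwheel mv.in 30
echo '[[[0, 0, 0], 0, 0.03], [[0, 0, 0], 0, 0.03], [[0, 0, 0], 0, 0.03], [[0, 0, 0], 0, 0.03]]' > mv.in && python3 -m handwheel mv.in 30
echo '[[[0, 0, -0.02], 0, 0.03], [[0, 0, -0.05], 0, 0.03], [[0, 0, -0.085], 0, 0.03], [[0, 0, -0.12], 0, 0.03], [[0, 0, -0.155], 0, 0.03], [[0, 0, -0.19], 0, 0.03], [[0, 0, -0.22], 0, 0.03], [[0, 0, -0.228], 0, 0.03]]' > mv.in && python3 -m handwheel mv.in
echo '[[[0, 0, 0], -6, 0.03], [[0, 0, 0], -12, 0.03], [[0, 0, 0], -18, 0.03], [[0, 0, 0], -24, 0.03], [[0, 0, 0], -30, 0.03], [[0, 0, 0], -36, 0.03], [[0, 0, 0], -42, 0.03], [[0, 0, 0], -45, 0.03]]' > mv.in && python3 -m handwheel mv.in 30
echo '[[[0, 0, 0], -6, 0.03], [[0, 0, 0], -12, 0.03], [[0, 0, 0], -18, 0.03], [[0, 0, 0], -24, 0.03], [[0, 0, 0], -30, 0.03], [[0, 0, 0], -36, 0.03], [[0, 0, 0], -42, 0.03], [[0, 0, 0], -45, 0.03]]' > mv.in && python3 -m handwheel mv.in 30
python3 -c "
from h import *
o=env.get_obs();print(tool([.544,.286,.26]),o['tool_rot'],o['qpos'])"
```

```text
time_s: 19.43
tool_pos: [0.5024, -0.3144, 0.0306]
tool_rot: [180.0, -0.0, -0.0]
force: [-0.8, -0.6, 0.2]
grip_width: 0.0485
grasp_force: 0.0
time_s: 19.77
tool_pos: [0.5024, -0.3145, 0.0305]
tool_rot: [180.0, -0.0, -0.0]
force: [0.4, -0.3, 0.4]
grip_width: 0.0407
grasp_force: 30.0
time_s: 20.43
tool_pos: [0.5045, -0.315, 0.264]
tool_rot: [179.7, -0.4, 0.0]
force: [1.5, -0.0, -0.9]
grip_width: 0.0406
grasp_force: 30.0
time_s: 21.1
tool_pos: [0.5017, -0.314, 0.2569]
tool_rot: [-179.9, 0.0, 45.3]
force: [0.5, -0.9, -2.0]
grip_width: 0.0406
grasp_force: 30.0
time_s: 21.77
tool_pos: [0.5018, -0.3141, 0.2569]
tool_rot: [-179.9, -0.1, 90.3]
force: [-0.4, -0.2, -1.8]
grip_width: 0.0403
grasp_force: 30.0
[ 0.5998  0.0452 -0.0023] [-1.79893630e+02 -8.44162162e-02  9.02855958e+01] [ 70.16952014  16.74661614 -49.25494822  88.83826034  12.75248547
  80.42178769  20.24584916]
```

```bash
echo '[[[0.03, 0.002, 0], -6, 0.03], [[0.067, 0.005, 0], -12, 0.03], [[0.104, 0.008, 0], -18, 0.03], [[0.142, 0.011, 0], -24, 0.03], [[0.18, 0.014, 0], -30, 0.03], [[0.218, 0.016, 0], -36, 0.03], [[0.256, 0.019, 0], -42, 0.03], [[0.29, 0.022, 0], -45, 0.03]]' > mv.in && python3 -m handwheel mv.in 30
python3 -c "
from h import *
o=env.get_obs();print(tool([.545,.286,.26]),o['tool_rot'],o['qpos'],o['grasp_force'])"
```

```text
time_s: 22.43
tool_pos: [0.5234, -0.0218, 0.2575]
tool_rot: [-179.9, -0.0, 135.3]
force: [0.0, 0.9, -0.8]
grip_width: 0.0407
grasp_force: 30.0
[ 0.201   0.2341 -0.0027] [-1.79927605e+02 -4.11257603e-02  1.35335458e+02] [ 60.09623616   9.12934016 -65.68430503  97.64981175   8.49232778
  78.7684893   38.34483785] 29.993891716003418
```

```bash
echo '[[[0.024, 0.028, 0], -6, 0.03], [[0.048, 0.056, 0], -12, 0.03], [[0.072, 0.084, 0], -18, 0.03], [[0.096, 0.112, 0], -24, 0.03]]' > mv.in && python3 -m handwheel mv.in 30
python3 -c "
from h import *
o=env.get_obs();print(tool([.545,.286,.26]),o['tool_rot'],o['qpos'],o['grasp_force'])"
```

```text
time_s: 22.77
tool_pos: [0.535, 0.1239, 0.2575]
tool_rot: [-179.9, -0.0, 159.3]
force: [0.3, 1.1, -1.8]
grip_width: 0.0408
grasp_force: 30.0
[ 0.0481  0.1551 -0.0027] [-1.79925242e+02 -3.20851720e-02  1.59264239e+02] [ 44.65063423  16.83803559 -71.01843921  94.31745415  16.15225358
  80.5218282   40.92980383] 29.992047250270844
```

```bash
echo '[[[0.011, 0.036, 0], -6, 0.03], [[0.022, 0.072, 0], -12, 0.03], [[0.033, 0.108, 0], -18, 0.03]]' > mv.in && python3 -m handwheel mv.in 30
python3 -c "
from h import *
o=env.get_obs();print(tool([.545,.286,.26]),o['tool_rot'],o['qpos'],o['grasp_force'])"
```

```text
time_s: 23.02
tool_pos: [0.5431, 0.2365, 0.257]
tool_rot: [-179.9, -0.1, 177.3]
force: [0.6, -0.7, -1.0]
grip_width: 0.0401
grasp_force: 30.0
[ 0.0005  0.0495 -0.003 ] [-1.79941611e+02 -9.38597815e-02  1.77266548e+02] [ 28.27342956  25.49608719 -71.11228244  88.42178736  24.17427927
  83.53611235  43.35818468] 29.99253898859024
```

```bash
echo '[[[0.0005, 0.025, 0], -5, 0.03], [[0.0005, 0.0495, 0], -7.8, 0.03], [[0.0005, 0.0495, 0.03], -7.8, 0.03], [[0.0005, 0.0495, 0.06], -7.8, 0.03], [[0.0005, 0.0495, 0.09], -7.8, 0.03], [[0.0005, 0.0495, 0.11], -7.8, 0.03], [[0.0005, 0.0495, 0.11], -7.8, 0.03]]' > mv.in && python3 -m handwheel mv.in 30
echo '[[[0, 0, 0], 0, 0.03], [[0, 0, 0], 0, 0.03]]' > mv.in && python3 -m handwheel mv.in
python3 -c "
from h import *
C=cams()
cv2.imwrite('pics/k.png',cv2.resize(C['side']['color'][145:235,250:330],(640,720))[:600])
o=env.get_obs();print(tool([.544,.286,.119]),o['tool_pos'],o['tool_rot'],o['qpos'])
# bottle extents in side view: dark/cap columns vs. pic g
c=C['side']['color'][150:166,255:310]
for v in range(145,172,2): print(v,' '.join('%d'%x for x in C['side']['color'][v,260:306].sum(axis=1)//10))
"
```

```text
time_s: 23.6
tool_pos: [0.5428, 0.2824, 0.1424]
tool_rot: [-179.8, -0.5, -175.2]
force: [0.2, -0.8, -1.9]
grip_width: 0.0407
grasp_force: 30.0
time_s: 23.77
tool_pos: [0.546, 0.2853, 0.1495]
tool_rot: [179.9, 0.0, -175.2]
force: [-0.5, -0.6, -0.7]
grip_width: 0.0406
grasp_force: 30.0
[0.0025 0.0007 0.0313] [0.54644511 0.28550679 0.15028497] [ 1.79935712e+02  1.38725881e-01 -1.75204988e+02] [ 19.6597888   33.41765557 -67.05294793  93.0248557   31.72939681
  74.87992471  42.27638491]
145 42 43 42 43 43 42 43 43 42 43 43 43 43 43 26 16 35 25 15 14 11 8 9 9 10 9 9 9 14 15 15 14 14 14 14 13 13 16 38 43 43 42 43 42 43 43
147 43 43 42 42 43 42 43 43 43 43 43 42 43 43 43 43 43 43 44 45 27 11 9 10 9 9 7 14 39 45 44 44 44 44 44 44 43 43 43 43 43 43 43 43 42 43
149 43 43 42 43 43 43 42 42 42 43 43 42 43 43 43 43 43 43 44 45 27 11 9 9 9 10 7 14 39 44 43 43 42 42 43 43 43 44 43 43 43 43 42 43 42 43
151 43 43 42 42 41 41 40 40 41 41 42 42 43 44 43 43 31 23 23 23 14 8 9 9 10 9 8 12 33 43 44 44 44 44 39 31 24 22 22 24 38 43 43 43 43 42
153 43 42 41 46 76 76 76 76 72 75 61 43 43 32 16 9 8 6 5 6 7 8 1
[... 580 characters left out ...]
 34 34 35 35 35 35 35 35 36 41 44 44 44 42 42 41 26 13 13 14 27 31 31 32 31 31 32 29 26 33 36 35 33 29 23 21 21 22 28 32 28 39 43 43
165 63 50 37 38 38 38 38 39 38 38 39 42 43 42 42 42 42 43 43 44 44 30 24 25 26 25 26 24 22 20 25 35 38 38 38 39 39 39 39 39 33 29 32 41 43 43
167 62 51 38 39 39 39 39 38 38 37 37 40 48 50 50 51 51 43 41 42 43 29 22 23 23 23 23 22 20 21 30 39 41 41 41 41 41 41 42 42 34 28 31 32 40 43
169 66 63 45 37 37 37 38 60 76 76 72 76 76 75 75 75 75 76 69 48 48 36 24 22 23 22 22 22 19 24 45 48 48 48 48 48 48 47 47 47 41 30 32 37 42 43
171 35 51 44 38 38 37 39 65 76 75 74 75 75 74 74 74 75 76 71 49 47 39 27 20 21 22 22 20 19 26 44 48 48 47 47 47 47 47 47 48 47 35 35 34 40 43
```

```bash
echo '[[[0.0015, 0, 0.015], 0, 0.03], [[0.0015, 0, 0.025], 0, 0.03], [[0.0015, 0, 0.027], 0, 0.03], [[0.0015, 0, 0.027], 0, 0.03], [[0.0015, 0, 0.027], 0, 0.03]]' > mv.in && python3 -m handwheel mv.in 25
echo '[[[0, 0, 0], 0, 0.06], [[0, 0, 0], 0, 0.06], [[0, 0, 0], 0, 0.06], [[0, 0, 0], 0, 0.06], [[0, 0, 0], 0, 0.06], [[0, 0, 0], 0, 0.06]]' > mv.in && python3 -m handwheel mv.in
echo '[[[0, 0, -0.01], 0, 0.06], [[0, 0, -0.025], 0, 0.06], [[0, 0, -0.045], 0, 0.06], [[0, 0, -0.075], 0, 0.06], [[0, 0, -0.11], 0, 0.06], [[0, 0, -0.13], 0, 0.06], [[0, 0, -0.13], 0, 0.06], [[0, 0, -0.13], 0, 0.06]]' > mv.in && python3 -m handwheel mv.in
python3 -c "
from h import *
C=cams()
cv2.imwrite('pics/l.png',np.hstack([cv2.resize(C['top']['color'][140:260,100:250],(450,360)),cv2.resize(C['side']['color'][110:250,250:350],(340,360))]))
print(tool([.5535,.1234,.25]),env.get_obs()['tool_rot'])"
```

```text
time_s: 24.28
tool_pos: [0.5441, 0.2845, 0.1212]
tool_rot: [-180.0, -0.0, -175.2]
force: [0.2, 0.1, -0.6]
grip_width: 0.0404
grasp_force: 25.0
time_s: 24.78
tool_pos: [0.5444, 0.2847, 0.1217]
tool_rot: [180.0, 0.0, -175.2]
force: [0.6, 0.2, -0.7]
grip_width: 0.0592
grasp_force: 0.1
time_s: 25.45
tool_pos: [0.5447, 0.2856, 0.2542]
tool_rot: [179.9, 0.2, -175.2]
force: [-0.2, 0.5, -0.1]
grip_width: 0.0598
grasp_force: 0.0
[ 0.004  -0.1612  0.0015] [-1.79959792e+02 -1.54333236e-02 -1.75201711e+02]
```

View pics/l.png

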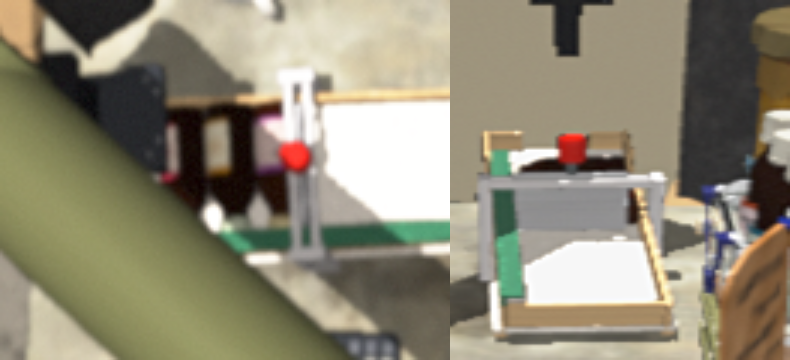

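All three bottles are waiting side by side, caps under the rail (crop l, bodies at (175,160), (218,160) and (270,160)). The fourth is absent. Next is the knob.

```bash
echo '[[[0.004, -0.04, 0], 0, 0.07], [[0.004, -0.08, 0], 0, 0.07], [[0.004, -0.12, 0], 0, 0.07], [[0.004, -0.1612, 0], 0, 0.07], [[0.004, -0.1612, 0], 0, 0.07], [[0.004, -0.1612, 0], 0, 0.07], [[0.004, -0.1612, 0], 0, 0.07]]' > mv.in && python3 -m handwheel mv.in
python3 -c "
from h import *
C=cams()
print(tool([.5535,.1234,.157]),env.get_obs()['tool_rot'])
for n in C:
    c=C[n]['color'].astype(int); m=(c[...,2]>130)&(c[...,1]<70)&(c[...,0]<70)
    y,x=np.nonzero(m); s=(x<310)&(y<230)&(y>140); print(n,s.sum(),x[s].mean() if s.any() else 0,y[s].min() if s.any() else 0,y[s].max() if s.any() else 0)
"
```

```text
time_s: 26.13
tool_pos: [0.5531, 0.1234, 0.2507]
tool_rot: [180.0, -0.1, -175.2]
force: [-1.4, 0.6, -0.2]
grip_width: 0.0702
grasp_force: 0.0
[-0.0005 -0.0023  0.0942] [ 1.79957352e+02 -4.17112952e-02 -1.75025531e+02]
top 2 156.0 198 199
side 71 285.3521126760563 163 172
```

```bash
echo '[[[0, -0.001, 0.03], 0, 0.07], [[0, -0.001, 0.06], 0, 0.07], [[0, -0.001, 0.085], 0, 0.07], [[0, -0.001, 0.092], 0, 0.07], [[0, -0.001, 0.092], 0, 0.07], [[0, -0.001, 0.092], 0, 0.07]]' > mv.in && python3 -m handwheel mv.in
echo '[[[0, 0, 0], 0, 0.01], [[0, 0, 0], 0, 0.01], [[0, 0, 0], 0, 0.01], [[0, 0, 0], 0, 0.01], [[0, 0, 0], 0, 0.01], [[0, 0, 0], 0, 0.01], [[0, 0, 0], 0, 0.01], [[0, 0, 0], 0, 0.01]]' > mv.in && python3 -m handwheel mv.in 45
echo '[[[0, 0, 0], 0, 0.01], [[0, 0, 0], 0, 0.01], [[0, 0, 0], 0, 0.01], [[0, 0, 0], 0, 0.01]]' > mv.in && python3 -m handwheel mv.in 45
```

```text
time_s: 26.73
tool_pos: [0.5538, 0.1243, 0.1604]
tool_rot: [180.0, 0.0, -175.1]
force: [0.7, 0.3, 0.4]
grip_width: 0.0698
grasp_force: 0.0
time_s: 27.4
tool_pos: [0.5537, 0.124, 0.1597]
tool_rot: [179.9, 0.0, -175.2]
force: [0.8, 0.6, -1.9]
grip_width: 0.0249
grasp_force: 45.5
time_s: 27.73
tool_pos: [0.5537, 0.1239, 0.1596]
tool_rot: [179.9, 0.0, -175.1]
force: [0.5, 4.9, -0.7]
grip_width: 0.0247
grasp_force: 45.0
```

```bash
echo '[[[0, 0, -0.012], 0, 0.01], [[0, 0, -0.024], 0, 0.01], [[0, 0, -0.036], 0, 0.01], [[0, 0, -0.046], 0, 0.01], [[0, 0, -0.05], 0, 0.01], [[0, 0, -0.051], 0, 0.01], [[0, 0, -0.051], 0, 0.01], [[0, 0, -0.051], 0, 0.01]]' > mv.in && python3 -m handwheel mv.in 45
```

```text
time_s: 28.4
tool_pos: [0.5537, 0.1238, 0.2097]
tool_rot: [179.9, 0.0, -175.1]
force: [2.5, 6.5, -6.0]
grip_width: 0.0242
grasp_force: 45.0
```

```bash
echo '[[[0, 0, -0.001], 0, 0.01], [[0, 0, -0.001], 0, 0.01], [[0, 0, -0.001], 0, 0.01], [[0, 0, -0.001], 0, 0.01], [[0, 0, -0.001], 0, 0.01], [[0, 0, -0.001], 0, 0.01], [[0, 0, -0.001], 0, 0.01], [[0, 0, -0.001], 0, 0.01]]' > mv.in && python3 -m handwheel mv.in 45
echo '[[[0, 0, 0], 0, 0.01], [[0, 0, 0], 0, 0.01], [[0, 0, 0], 0, 0.01], [[0, 0, 0], 0, 0.01], [[0, 0, 0], 0, 0.01], [[0, 0, 0], 0, 0.01], [[0, 0, 0], 0, 0.01], [[0, 0, 0], 0, 0.01]]' > mv.in && python3 -m handwheel mv.in 45
python3 - <<'E'
from h import *
C=cams()
# dark fraction along lane (mid-strip), world y bins, floor+20mm
th=np.radians(12); u=np.array([-.0889,.996]); v=np.array([.996,.0889])
for n in C:
    c=C[n]; T=np.linalg.inv(c["world_from_camera"]); out=[]
    for y in np.arange(-.17,.2,.01):
        r=[]
        for x in (-.02,.02,.035):
            p=np.r_[np.array([.5535,.1234])+u*(y*np.cos(th)-.03*np.sin(th))+v*x,.056+y*np.sin(th)+.03*np.cos(th),1]
            q=T@p; r.append(int(c["color"][int(round(c["fy"]*q[1]/q[2]+c["cy"])),int(round(c["fx"]*q[0]/q[2]+c["cx"]))].mean()))
        out.append((round(y,2),*r))
    print(n,out)
E
```

```text
time_s: 29.07
tool_pos: [0.5536, 0.1238, 0.2098]
tool_rot: [179.9, 0.0, -175.1]
force: [4.5, 8.0, -11.6]
grip_width: 0.0247
grasp_force: 45.0
time_s: 29.73
tool_pos: [0.5536, 0.1238, 0.2098]
tool_rot: [179.9, 0.0, -175.1]
force: [4.6, 7.1, -13.0]
grip_width: 0.0248
grasp_force: 45.0
top [(np.float64(-0.17), 205, 205, 213), (np.float64(-0.16), 30, 212, 239), (np.float64(-0.15), 34, 226, 240), (np.float64(-0.14), 35, 35, 37), (np.float64(-0.13), 105, 43, 62), (np.float64(-0.12), 34, 221, 222), (np.float64(-0.11), 10, 248, 250), (np.float64(-0.1), 13, 245, 252), (np.float64(-0.09), 35, 147, 139), (np.float64(-0.08), 30, 111, 119), (np.float64(-0.07), 12, 51, 80), (np.float64(-0.06), 34, 42, 41), (np.float64(-0.05), 71, 43, 44), (np.float64(-0.04), 89, 41, 43), (np.float64(-0.03), 103, 63, 44), (np.float64(-0.02), 114, 85, 73), (np.float64(-0.01), 122, 104, 89), (np.float64(0.0), 126, 114, 104), (np.float64(0.01), 128, 120, 112), (np.float64(0.02), 131, 123, 123), (np.float64(0.03), 131, 127, 125), (np.float64(0.04), 131, 130, 130), (np.float64(0.05), 127, 131, 130), (np.float64(0.06), 1
[... 1067 characters left out ...]
), (np.float64(0.0), 247, 255, 255), (np.float64(0.01), 247, 178, 153), (np.float64(0.02), 247, 158, 161), (np.float64(0.03), 247, 224, 224), (np.float64(0.04), 249, 253, 253), (np.float64(0.05), 206, 233, 230), (np.float64(0.06), 193, 168, 167), (np.float64(0.07), 243, 171, 140), (np.float64(0.08), 141, 148, 146), (np.float64(0.09), 145, 146, 147), (np.float64(0.1), 144, 143, 145), (np.float64(0.11), 145, 144, 146), (np.float64(0.12), 144, 143, 142), (np.float64(0.13), 149, 148, 147), (np.float64(0.14), 148, 146, 147), (np.float64(0.15), 149, 147, 147), (np.float64(0.16), 148, 147, 148), (np.float64(0.17), 147, 146, 145), (np.float64(0.18), 148, 147, 146), (np.float64(0.19), 149, 140, 148)]
```

Three bottles are in the tray: the side view shows dark bodies from lane y -0.17 to -0.055, and the upper lane is clear. The knob stopped at z +0.050 with force rising, so the gate reached its stop. Lowering it now and letting go.

```bash
echo '[[[0, 0, 0.012], 0, 0.01], [[0, 0, 0.024], 0, 0.01], [[0, 0, 0.036], 0, 0.01], [[0, 0, 0.046], 0, 0.01], [[0, 0, 0.05], 0, 0.01], [[0, 0, 0.05], 0, 0.01], [[0, 0, 0.05], 0, 0.01]]' > mv.in && python3 -m handwheel mv.in 45
echo '[[[0, 0, 0], 0, 0.07], [[0, 0, 0], 0, 0.07], [[0, 0, 0], 0, 0.07], [[0, 0, 0], 0, 0.07], [[0, 0, 0], 0, 0.07], [[0, 0, 0], 0, 0.07]]' > mv.in && python3 -m handwheel mv.in
echo '[[[0, 0, -0.02], 0, 0.07], [[0, 0, -0.05], 0, 0.07], [[0, 0, -0.085], 0, 0.07], [[0, 0, -0.12], 0, 0.07], [[0, 0, -0.12], 0, 0.07]]' > mv.in && python3 -m handwheel mv.in
echo '[[[0, 0.04, 0], 0, 0.07], [[0, 0.08, 0], 0, 0.07], [[0, 0.12, 0], 0, 0.07], [[0, 0.15, 0], 0, 0.07], [[0, 0.15, 0], 0, 0.07], [[0, 0.15, 0], 0, 0.07], [[0, 0.15, 0], 0, 0.07], [[0, 0.15, 0], 0, 0.07]]' > mv.in && python3 -m handwheel mv.in
python3 - <<'E'
from h import *
C=cams()
for n in C:
    c=C[n]['color'].astype(int); m=(c[...,2]>130)&(c[...,1]<70)&(c[...,0]<70)
    y,x=np.nonzero(m); s=(x<310)&(y<230)&(y>140)&(x>170); print(n,s.sum(),x[s].mean(),y[s].mean(),y[s].min(),y[s].max())
c=C["top"]; T=np.linalg.inv(c["world_from_camera"])
th=np.radians(12); u=np.array([-.0889,.996]); v=np.array([.996,.0889])
for x in (-.04,-.02,.0,.02,.04,.055):
    r=[]
    for y in np.arange(-.17,.1,.01):
        p=np.r_[np.array([.5535,.1234])+u*(y*np.cos(th)-.035*np.sin(th))+v*x,.056+y*np.sin(th)+.035*np.cos(th),1]
        q=T@p; r.append(int(c["color"][int(round(c["fy"]*q[1]/q[2]+c["cy"])),int(round(c["fx"]*q[0]/q[2]+c["cx"]))].mean()))
    print(x,r)
old=cv2.resize(cv2.imread("pics/t1.png"),(200,130),interpolation=cv2.INTER_AREA).astype(int); new=C["top"]["color"][155:285,100:300].astype(int)
d=(abs(old-new).max(axis=2)>60); print("calc/pencil change",d[93:125,20:135].mean())
print(env.get_obs()['time_s'])
E
```

```text
time_s: 30.42
tool_pos: [0.5537, 0.1239, 0.1611]
tool_rot: [179.9, 0.0, -175.1]
force: [1.8, 5.8, -1.2]
grip_width: 0.0249
grasp_force: 45.0
time_s: 30.92
tool_pos: [0.5539, 0.122, 0.1615]
tool_rot: [-179.9, -0.0, -175.2]
force: [0.2, -0.4, -0.9]
grip_width: 0.0568
grasp_force: 0.0
time_s: 31.33
tool_pos: [0.5565, 0.1243, 0.2882]
tool_rot: [180.0, 0.6, -175.2]
force: [0.5, 0.9, 0.8]
grip_width: 0.0697
grasp_force: 0.0
time_s: 32.0
tool_pos: [0.5421, 0.2703, 0.2812]
tool_rot: [-179.9, -0.0, -175.4]
force: [-0.6, -0.5, 0.4]
grip_width: 0.07
grasp_force: 0.0
top 69 201.04347826086956 192.4927536231884 188 196
side 74 285.7027027027027 168.1216216216216 163 204
-0.04 [217, 180, 229, 194, 255, 254, 196, 229, 251, 255, 160, 142, 215, 183, 178, 180, 180, 159, 114, 163, 179, 184, 183, 208, 255, 255, 255]
-0.02 [213, 34, 35, 39, 117, 52, 23, 25, 59, 27, 25, 24, 36, 255, 254, 181, 182, 158, 126, 157, 182, 185, 177, 181, 184, 197, 255]
0.0 [219, 68, 77, 41, 36, 89, 110, 127, 81, 101, 130, 154, 164, 255, 255, 255, 232, 156, 73, 86, 178, 185, 181, 180, 178, 184, 179]
0.02 [212, 220, 251, 33, 47, 229, 249, 252, 249, 225, 250, 254, 250, 255, 255, 255, 235, 176, 146, 124, 144, 180, 179, 182, 183, 181, 180]
0.04 [221, 224, 245, 41, 33, 221, 251, 254, 251, 192, 247, 250, 200, 255, 255, 255, 254, 248, 201, 255, 219, 184, 182, 178, 176, 181, 178]
0.055 [211, 40, 35, 43, 56, 21, 21, 24, 26, 49, 51, 52, 65, 254, 254, 252, 244, 241, 237, 254, 230, 213, 153, 149, 142, 142, 132]
calc/pencil change 0.1842391304347826
32.1
```

```bash
python3 -c "
from cell import env
print(env.sign_off())"
```

```text
the job is handed in; nothing more can be done
None
```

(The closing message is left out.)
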